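# Line up a tool-pot bracket with a drift pin and fit its bolt

### The arm

A 6-joint arm with a two-finger parallel gripper is mounted at the origin on the work surface. World frame = base frame: x ahead of the robot, y to its left, z up, the work surface at z = 0. Lengths are in m, angles in rad, forces in N, time in s.
With the tool pointing down it reaches from about 0.35 to 0.975 m from the base axis. Payload 4.9 kg.
Tool frame: the origin (TCP) lies at the very end of the fingers, on their centre line; the grasp point (between the pads) lies 19 mm behind it; z points along the fingers, y is the line along which they close (so a half turn about z gives the same grasp; the last joint's range is limited). The gripper opens to 85 mm and grips with 20 to 120 N. Pads are 22 mm wide; open, the fingers measure 114 mm over their backs; the gripper's body (76 mm by 85 mm) begins 54 mm behind the grasp point. The pads swing forward as they close: fully open they stand 13 mm farther back than shut.
Start: joints at [-1.245, 0.053, 1.613, -0, 1.476, -0.119], TCP at [0.269, -0.564, 0.231] pointing down, gripper open.
Joint ranges: [-3.01, 3.01], [-1.01, 2.22], [0.06, 2.58], [-1.02, 4.17], [0.09, 2.62], [-3.14, 3.14]. Speed limits (rad/s): [2.57, 2.57, 3.14, 3.14, 3.14, 3.14].

### API

Orientations are given as a rotation vector (axis times angle).
In Python, from station import ctrl, imaging gives the robot as it stands.
- The arm moves only by the tool play_rows, never from a script. Its argument "series" is a list of rows, each a list of 3 entries, a list of its own where there are three numbers: the opening, from 0 (shut) to 1 (fully open), then the shift along the tool's x, y, z each as a share of 0.05 m, from -1 to 1, then the turn, a rotation vector about the tool's x, y, z each as a share of 8 degrees, from -1 to 1. In form: [[grip, [dx, dy, dz], [ax, ay, az]], ...]. A call has 1 to 8 rows; each row shifts and turns the commanded pose from where the row before left it, along the tool's axes as they then stand; what a row does not reach is not made up. A row lasts 1/8 s, in which the tool goes at most 62.5 mm and 10.7 degrees, less where a joint would pass 70% of its speed; a pose out of reach is approached as far as the arm can. A call with a number of a shift or a turn outside -1 to 1 is refused whole. A call with a gripper value outside its range is refused whole. The fingers move at their own pace and stop on an object; "force" is the grip in N (left out, the last holds). Time passes only in rows, so rows that do not move let the fingers close. It gives the time, the measured TCP pose, the force, the opening and the grip force at its end, in the units of the state.
- ctrl.get_obs(): the state, without advancing time (a new reading comes with each control period).
- imaging.get_image(name): name is "scene" or "top" or "wrist"; returns a dict with "color" (480x640x3 uint8, blue, green, red), "fx", "fy", "cx", "cy" (pixels), "D" ([k1, k2, p1, p2, k3] as OpenCV has them; the pictures are not rectified), "extrinsics" (4x4, takes a point from world to camera coordinates); the wrist camera has in their place "hand_eye" (4x4, takes a point from camera to tool coordinates, whose origin is the TCP and whose axes are the flange's). Camera axes: x right, y down, z forward; pixel columns grow to the right and rows downward; lengths in m; the calibration is good to about 2 mm. A picture is of the moment at which its call begins: read the wrist's pose just before it. There is no depth.
- ctrl.finish_job(): hands the job in; it is judged then, once.
The state is a dict: "t": time; "q": joint angles; "dq": joint speeds; "effort": joint torques, N m; "tool_pos": TCP position; "tool_rot": TCP orientation; "contact_force": force on the tool from outside, world axes, zero at the start; "wrist_torque": the same for the moment, N m; "opening": finger opening in m; "grip_force": force on a finger pad.
Only numpy, scipy, OpenCV 4.12 (cv2) and the standard library are available. Lean on these libraries where they do the work, as an engineer would, in place of code of your own. Each camera call takes 0.05 s, during which the arm holds its last target. There are 200 camera calls.

### The job

The bracket carrying the white tool pot has swung out of line on its one fitted bolt. Work the red-headed drift pin through the bracket's end hole and into the matching hole of the green block underneath, so that the holes come into line, press it fully home and leave it there; then put the dark loose bolt fully home in the bracket's middle hole. Use gentle force on both, and leave everything else on the bench and in the kit block where it is.

Things in the scene. Friction and masses are not known exactly. Their poses are not given: they have to be found in the camera images.
- fixture: green steel block fixed to the bench, 100 x 270 mm and 40 mm high; origin at the centre of its underside, z up, y along its length. On it lies an aluminium bracket, 70 x 250 x 10 mm, top face at z = 50.5 mm, carrying a white pot 68 mm across and 30 mm high (centre y = +42 mm when in line)
- pivot (a point): axis of the bolt already fitted (fixture x = 0, y = +100 mm), at the height of the bracket's top face; its head stands 25 mm tall at most. The bracket turns about it in the horizontal plane only, stays where it is left, and yields to a side push of about 2.5 N at its end hole. The bracket's angle is not measured
- end_hole (a point): centre of the block's 20 mm through hole (fixture x = 0, y = -100 mm), raised to the height of the bracket's top face; the block's top is 10.5 mm lower. Axes as the fixture. The bracket's own 20 mm end hole, 200 mm from the pivot, starts 9 to 36 mm to the +x side of it (on its arc about the pivot) and must be found by eye or feel
- middle_hole (a point): centre of the block's 14 mm through hole (fixture x = 0, y = -35 mm), raised to the height of the bracket's top face. Axes as the fixture. The bracket's own middle hole, 15 mm across and 135 mm from the pivot, starts 6 to 24 mm to the +x side of it
- kit: white plastic block 125 x 125 x 50 mm, fixed; origin at the centre of its underside. Four 22 mm sockets at x, y = +-32 mm, each holding one collared part upright, collar resting on the block's top. Which part stands where varies
- drift_pin: steel drift pin, 0.2 kg: origin at the centre of its collar's underside, z up along the pin. Below the collar 18 mm of 18.5 mm diameter, then a straight taper to a flat 10 mm tip 38 mm below the origin. Collar 28 mm across, 4 mm thick; above it a red square head 22 x 22 mm (sides along its x and y), from 4 to 34 mm above the origin
- bolt: dark steel bolt, 0.12 kg: origin at the centre of its washer's underside, z up. Plain shank 11 mm in diameter, bevelled over the last 5 mm, ending 32 mm below the origin. Washer 26 mm across, 4 mm thick; above it a round head 20 mm across, from 4 to 34 mm above the origin
- blue_gauge: blue-headed gauge in the kit block (bystander); origin at its collar's underside, head 18 mm across up to 28 mm
- yellow_gauge: yellow-headed gauge in the kit block (bystander); like the blue one
- holder_green: tool holder with green sleeve standing on the bench, 62 mm across, 128 mm high (bystander); origin at its foot
- holder_red: tool holder with red sleeve, same size (bystander)
- oil: amber oil bottle 56 mm across, 150 mm high (bystander)
- wrench: wrench 200 mm long lying on the bench (bystander)

How it is judged:
By the outcome, as a careful person would: the job done as asked, in the order asked, and still so for the second after the job is handed in, with the robot touching nothing.
It also fails if it takes over 58 s, if anything falls off the work surface, if the arm or the gripper's body presses on something with over 40 N, if the wrist force passes 120 N, or if a joint passes its speed limit or range.

## Working session

There is one attempt and no reset: what is moved stays moved. The work goes in short steps, Python scripts to look and compute and a tool call to move; the robot and the scene stay as the last step left them, time stands still between calls to the robot, and variables do not carry over. Pictures are saved under pics/ and viewed, at most 10 in all, crops included, and the job is handed in when it is done.

Besides the shell and the picture viewer there is one more tool, called as name([rows], argument=value, ...), one row to a line, values as JSON. play_rows: Moves the arm, as the interface text tells. Shift numbers are shares of 0.05 m and turn numbers shares of 8 degrees, none past 1 either way. Its arguments: {"type":"object","properties":{"series":{"type":"array"},"force":{"type":"number"}},"required":["series"]}

```bash
ls; mkdir -p pics; cat > h.py <<'E'
import numpy as np, cv2
from scipy.spatial.transform import Rotation as R
from station import ctrl, imaging
def grab(name, fn=None):
    o=ctrl.get_obs(); im=imaging.get_image(name)
    if fn: cv2.imwrite(fn, im["color"])
    K=np.array([[im["fx"],0,im["cx"]],[0,im["fy"],im["cy"]],[0,0,1.]])
    if "extrinsics" in im: T=np.linalg.inv(np.array(im["extrinsics"]))
    else:
        W=np.eye(4); W[:3,:3]=R.from_rotvec(o["tool_rot"]).as_matrix(); W[:3,3]=o["tool_pos"]
        T=W@np.array(im["hand_eye"])
    return im["color"],K,np.array(im["D"],float),T
def ray(px,K,D,T,z):
    n=cv2.undistortPoints(np.array(px,float).reshape(-1,1,2),K,D).reshape(-1,2)
    d=np.c_[n,np.ones(len(n))]@T[:3,:3].T; c=T[:3,3]
    return c+d*((z-c[2])/d[:,2])[:,None]
def proj(P,K,D,T):
    Ti=np.linalg.inv(T); return cv2.projectPoints(np.array(P,float).reshape(-1,1,3),cv2.Rodrigues(Ti[:3,:3])[0],Ti[:3,3],K,D)[0].reshape(-1,2)
E
python3 - <<'E'
from h import *
print(ctrl.get_obs())
for n in("top","scene"):
    c,K,D,T=grab(n,f"pics/{n}0.png"); print(n,T[:3,3],T[:3,2])
E
```

```text
pics
{'t': 0.0, 'q': array([-1.24500460e+00,  5.33590488e-02,  1.61431427e+00, -2.39688377e-05,
        1.47597389e+00, -1.18995546e-01]), 'dq': array([-7.24780223e-05, -4.73785113e-04, -8.31944774e-04, -6.29408655e-04,
        1.99041908e-03, -7.20338481e-04]), 'effort': array([-3.01961472e-04, -3.93685734e+01, -3.70173991e+01, -1.38443775e-04,
        7.14834416e-03, -9.76216057e-06]), 'tool_pos': array([ 0.26871142, -0.56359373,  0.23004954]), 'tool_rot': array([-3.06223076e+00, -6.92478504e-01,  3.70137191e-04]), 'contact_force': array([-0.07247664,  0.14983216,  0.29927727]), 'wrist_torque': array([-0.03035741, -0.01785898,  0.05201821]), 'grip_force': 0.0, 'opening': 0.08561311366498679}
top [0.46106899 0.01665959 0.97327709] [ 0.15905976  0.02149795 -0.98703487]
scene [ 1.29091361 -0.56509432  1.00753811] [-0.52157006  0.44212435 -0.72971962]
```

View pics/top0.png

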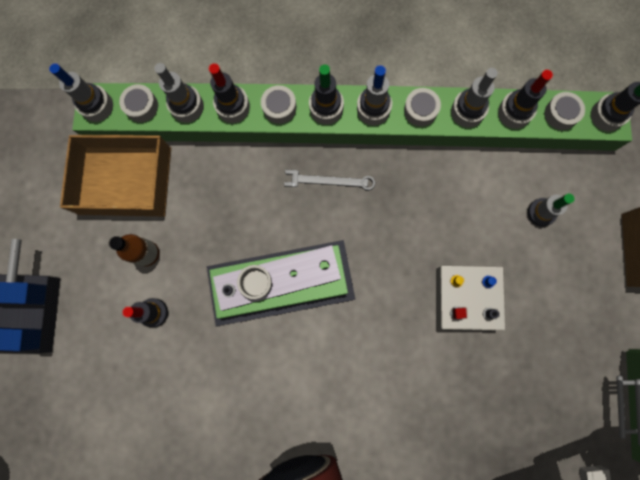

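View pics/scene0.png

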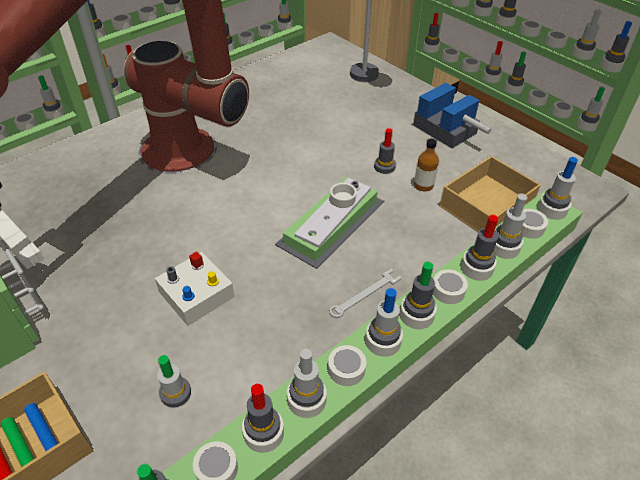

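```bash
cat > m.py <<'E'
from h import *
c,K,D,T=grab("top")
hsv=cv2.cvtColor(c,cv2.COLOR_BGR2HSV)
def cc(m,x0,y0,x1,y1):
    a=np.zeros_like(m); a[y0:y1,x0:x1]=m[y0:y1,x0:x1]; return a
def rect(m,z):
    p=cv2.findNonZero(m); b=cv2.boxPoints(cv2.minAreaRect(cv2.convexHull(p)))
    w=ray(b,K,D,T,z); print(b.round(1).tolist()); print(w[:,:2].round(4).tolist(),"sides",np.linalg.norm(w[0]-w[1]).round(4),np.linalg.norm(w[1]-w[2]).round(4),"ctr",w.mean(0).round(4)); return w
g=cc(cv2.inRange(hsv,(35,70,90),(85,255,255)),200,230,365,330)
print("fixture"); g=cv2.morphologyEx(g,cv2.MORPH_OPEN,np.ones((2,2))); rect(g,.04)
print("kit"); k=cc(cv2.inRange(hsv,(0,0,165),(180,60,255)),425,250,520,345); rect(k,.05)
for n,lo,hi,z in(("red",(0,130,60),(8,255,255),.084),("yel",(18,130,90),(35,255,255),.078),("blue",(100,130,60),(125,255,255),.078),("dark",(0,0,0),(180,255,75),.084)):
    m=cc(cv2.inRange(hsv,lo,hi),445,270,501,327); nn,l,s,ce=cv2.connectedComponentsWithStats(m)
    for i in range(1,nn):
        if s[i,4]>15: print(n,s[i],ce[i].round(1),ray(ce[i],K,D,T,z)[0].round(4))
cv2.imwrite("pics/crop.png",cv2.resize(c[225:345,190:520],None,fx=2.4,fy=2.4,interpolation=cv2.INTER_CUBIC))
E
python3 m.py
```

```text
fixture
[[208.10000610351562, 270.70001220703125], [339.1000061035156, 245.60000610351562], [348.3999938964844, 294.20001220703125], [217.39999389648438, 319.29998779296875]]
[[0.5474, 0.2855], [0.6056, 0.0173], [0.5064, -0.0037], [0.4492, 0.26]] sides 0.2745 0.1014 ctr [0.5271 0.1398 0.04  ]
kit
[[442.0, 266.0], [503.0, 266.0], [503.0, 328.0], [442.0, 328.0]]
[[0.567, -0.1914], [0.5697, -0.3151], [0.446, -0.3112], [0.4435, -0.19]] sides 0.1237 0.1237 ctr [ 0.5065 -0.2519  0.05  ]
red [455 308  12  11 112] [460.1 312.9] [ 0.4735 -0.2174  0.084 ]
yel [451 275  13  12 109] [457.  280.1] [ 0.5368 -0.214   0.078 ]
blue [483 276  13  11  99] [488.9 280.9] [ 0.5366 -0.2765  0.078 ]
dark [485 279   6   8  26] [487.  283.2] [ 0.5315 -0.2705  0.084 ]
dark [452 309   5  11  39] [453.6 314.3] [ 0.4705 -0.2048  0.084 ]
dark [486 310  13  10 102] [491.1 314.1] [ 0.4724 -0.2769  0.084 ]
```

View pics/crop.png

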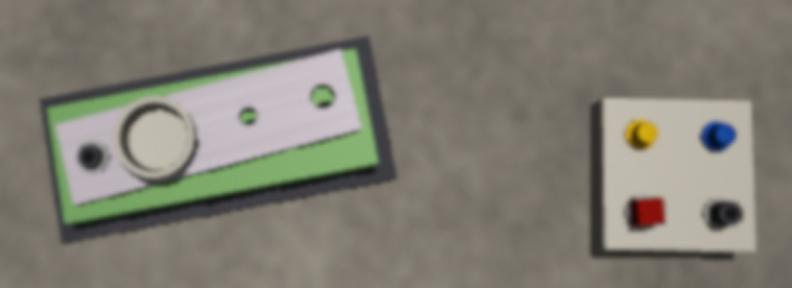

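```bash
cat >> h.py <<'E'
def go(p,yawdeg=None):
    """remaining shift to world point p in tool axes (units of 50 mm), turn in units of 8 deg; yaw = direction of tool y"""
    o=ctrl.get_obs(); M=R.from_rotvec(o["tool_rot"]).as_matrix()
    d=M.T@(np.array(p)-o["tool_pos"]); y=np.degrees(np.arctan2(M[1,1],M[0,1]))
    print("shift/50mm",(d/.05).round(3),"yaw",y.round(2),"tilt",M[:,2].round(4))
    if yawdeg is not None: print("turn/8deg about z",round(-((yawdeg-y+90)%180-90)/8,3))
E
python3 - <<'E'
from h import *
im=imaging.get_image("wrist"); print(np.array(im["hand_eye"]).round(3),im["fx"])
go((.474,-.22,.20),-1)
E
```

```text
[[-0.001 -0.953 -0.303  0.077]
 [ 1.    -0.001 -0.    -0.   ]
 [-0.    -0.303  0.953 -0.142]
 [ 0.     0.     0.     1.   ]] 359.84855925693
shift/50mm [ 6.663 -4.44   0.617] yaw -64.51 tilt [-5.0e-04  1.3e-03 -1.0e+00]
turn/8deg about z -7.939
```

play_rows([
  [1, [0.83, -0.555, 0.08], [0, 0, 0]],
  [1, [0.83, -0.555, 0.08], [0, 0, 0]],
  [1, [0.83, -0.555, 0.08], [0, 0, 0]],
  [1, [0.83, -0.555, 0.08], [0, 0, 0]],
  [1, [0.83, -0.555, 0.08], [0, 0, 0]],
  [1, [0.83, -0.555, 0.08], [0, 0, 0]],
  [1, [0.83, -0.555, 0.08], [0, 0, 0]],
  [1, [0.83, -0.555, 0.08], [0, 0, 0]],
])

```text
t: 1.2
tool_pos: [0.4736, -0.2194, 0.1991]
tool_rot: [3.064, 0.693, 0.0]
contact_force: [0.4, -1.1, 0.0]
opening: 0.0854
grip_force: 0.0
```

play_rows([
  [0.55, [0, 0, 0], [0, 0, -1]],
  [0.55, [0, 0, 0], [0, 0, -1]],
  [0.55, [0, 0, 0], [0, 0, -1]],
  [0.55, [0, 0, 0], [0, 0, -1]],
  [0.55, [0, 0, 0], [0, 0, -1]],
  [0.55, [0, 0, 0], [0, 0, -1]],
  [0.55, [0, 0, 0], [0, 0, -1]],
  [0.55, [0, 0, 0], [0, 0, -0.9]],
])

```text
t: 2.2
tool_pos: [0.4729, -0.2208, 0.1991]
tool_rot: [-2.242, -2.2, 0.0]
contact_force: [-0.1, 0.2, -0.9]
opening: 0.0472
grip_force: 0.0
```

```bash
cat > m2.py <<'E'
from h import *
go((.474,-.22,.20),-1)
c,K,D,T=grab("wrist","pics/w1.png")
E
python3 m2.py
```

```text
shift/50mm [ 0.017  0.021 -0.019] yaw -1.07 tilt [-3.e-04  2.e-04 -1.e+00]
turn/8deg about z -0.009
```

View pics/w1.png

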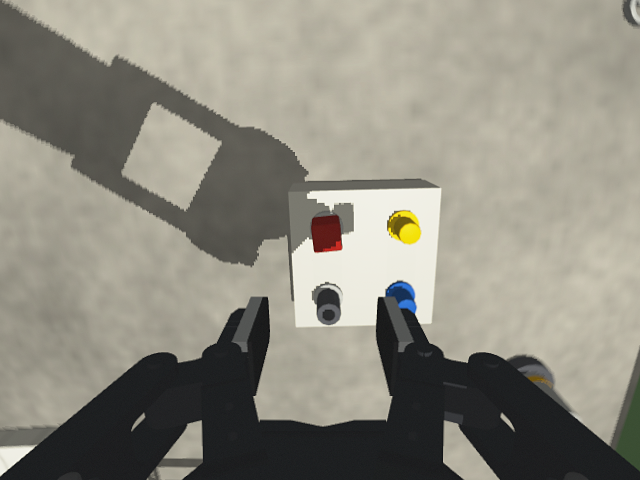

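```bash
python3 - <<'E'
from h import *
c,K,D,T=grab("wrist")
hsv=cv2.cvtColor(c,cv2.COLOR_BGR2HSV)
m=cv2.inRange(hsv,(0,130,40),(8,255,255))|cv2.inRange(hsv,(174,130,40),(180,255,255)); m[:,:280]=0; m[:,370:]=0
for vlo in (40,90,110,130,150):
    mm=m&cv2.inRange(hsv[...,2],vlo,255); p=cv2.findNonZero(mm)
    if p is None: continue
    b=cv2.boxPoints(cv2.minAreaRect(p)); w=ray(b,K,D,T,.084)
    print(vlo,len(p),b.round(0).tolist(),w.mean(0).round(4),np.linalg.norm(np.diff(w[:3],axis=0),axis=1).round(4),np.degrees(np.arctan2(*(w[1]-w[0])[1::-1])).round(1),np.degrees(np.arctan2(*(w[2]-w[1])[1::-1])).round(1))
print("expected top at kit guess", proj([[.4745,-.22,.084],[.4745,-.22,.054]],K,D,T).round(1))
k=cv2.inRange(hsv,(0,0,185),(180,60,255)); k[:175]=0;k[340:]=0;k[:,:285]=0;k[:,450:]=0
k=cv2.morphologyEx(k,cv2.MORPH_OPEN,np.ones((3,3)))
b=cv2.boxPoints(cv2.minAreaRect(cv2.findNonZero(k))); w=ray(b,K,D,T,.05); print("kit",b.round(0).tolist(),w.round(4).tolist(),w.mean(0).round(4))
big=cv2.resize(c[175:335,280:445],None,fx=3.6,fy=3.6,interpolation=cv2.INTER_NEAREST); cv2.imwrite("pics/w1c.png",big)
E
```

```text
40 972 [[310.0, 218.0], [339.0, 215.0], [342.0, 249.0], [313.0, 252.0]] [ 0.475  -0.2179  0.084 ] [0.0211 0.027 ] 4.9 -84.6
90 672 [[312.0, 226.0], [339.0, 223.0], [342.0, 249.0], [315.0, 252.0]] [ 0.4755 -0.2212  0.084 ] [0.0198 0.0206] 5.6 -84.1
110 101 [[314.0, 247.0], [340.0, 240.0], [342.0, 248.0], [316.0, 255.0]] [ 0.4763 -0.2288  0.084 ] [0.0203 0.0069] 13.7 -76.8
130 94 [[321.0, 242.0], [341.0, 241.0], [342.0, 249.0], [322.0, 251.0]] [ 0.4788 -0.2276  0.084 ] [0.0147 0.0071] 5.0 -84.7
150 76 [[324.0, 242.0], [341.0, 241.0], [341.0, 249.0], [325.0, 251.0]] [ 0.4799 -0.2275  0.084 ] [0.0124 0.0071] 5.0 -84.7
expected top at kit guess [[325.4 236.4]
 [325.1 226.1]]
kit [[282.0, 332.0], [302.0, 172.0], [457.0, 191.0], [438.0, 351.0]] [[0.4334, -0.3213, 0.05], [0.4565, -0.176, 0.05], [0.5831, -0.1932, 0.05], [0.5796, -0.3449, 0.05]] [ 0.5132 -0.2588  0.05  ]
```

View pics/w1c.png

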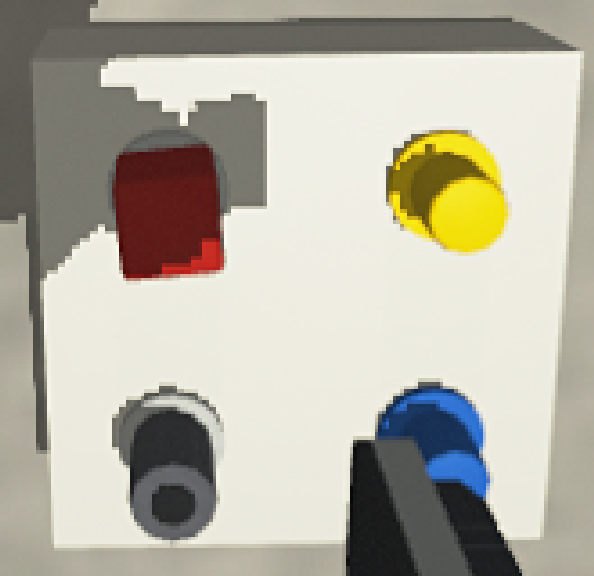

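```bash
python3 - <<'E'
from h import *
c,K,D,T=grab("wrist"); print("bolt",ray([327.8,314.4],K,D,T,.084),"pin",ray([327.2,238.5],K,D,T,.084))
go((.4752,-.2208,.057),5)
E
```

```text
bolt [[ 0.47502625 -0.28537231  0.084     ]] pin [[ 0.47582452 -0.22169027  0.084     ]]
shift/50mm [2.000e-03 4.600e-02 2.842e+00] yaw -1.43 tilt [-3.e-04  2.e-04 -1.e+00]
turn/8deg about z -0.804
```

play_rows([
  [0.55, [0, 0.06, 0.5], [0, 0, -0.8]],
  [0.55, [0, 0, 0.5], [0, 0, 0]],
  [0.55, [0, 0, 0.5], [0, 0, 0]],
  [0.55, [0, 0, 0.5], [0, 0, 0]],
  [0.55, [0, 0, 0.5], [0, 0, 0]],
  [0.55, [0, 0, 0.34], [0, 0, 0]],
  [0.55, [0, 0, 0], [0, 0, 0]],
], force=60)

```text
t: 3.22
tool_pos: [0.4751, -0.2204, 0.0558]
tool_rot: [-2.12, -2.315, 0.001]
contact_force: [0.8, 0.8, 0.3]
opening: 0.0474
grip_force: 0.0
```

play_rows([
  [0, [0, 0, 0], [0, 0, 0]],
  [0, [0, 0, 0], [0, 0, 0]],
  [0, [0, 0, 0], [0, 0, 0]],
  [0, [0, 0, 0], [0, 0, 0]],
])

```text
t: 3.72
tool_pos: [0.4771, -0.2216, 0.0588]
tool_rot: [2.119, 2.316, 0.001]
contact_force: [0.4, -0.1, 5.7]
opening: 0.0209
grip_force: 60.5
```

play_rows([
  [0, [0, 0, -0.3], [0, 0, 0]],
  [0, [0, 0, -0.5], [0, 0, 0]],
  [0, [0, 0, -0.7], [0, 0, 0]],
  [0, [0, 0, -0.7], [0, 0, 0]],
  [0, [0, 0, 0], [0, 0, 0]],
])

```text
t: 4.35
tool_pos: [0.4776, -0.2219, 0.1707]
tool_rot: [2.116, 2.313, 0.002]
contact_force: [0.5, 0.2, -2.3]
opening: 0.0212
grip_force: 59.8
```

```bash
python3 - <<'E'
from h import *
go((.555,0,.17),12)
E
```

```text
shift/50mm [4.284 1.935 0.007] yaw 5.09 tilt [ 0.0053 -0.0034 -1.    ]
turn/8deg about z -0.864
```

play_rows([
  [0, [0.4, 0.2, 0], [0, 0, 0]],
  [0, [0.7, 0.3, 0], [0, 0, 0]],
  [0, [0.7, 0.3, 0], [0, 0, 0]],
  [0, [0.7, 0.3, 0], [0, 0, 0]],
  [0, [0.7, 0.3, 0], [0, 0, 0]],
  [0, [0.7, 0.3, 0], [0, 0, 0]],
  [0, [0.4, 0.2, 0], [0, 0, -0.86]],
  [0, [0, 0, 0], [0, 0, 0]],
])

```text
t: 5.35
tool_pos: [0.5505, 0.003, 0.1647]
tool_rot: [-1.973, -2.44, 0.003]
contact_force: [0.3, -0.5, -2.4]
opening: 0.0206
grip_force: 59.8
```

```bash
python3 - <<'E'
from h import *
go((.555,0,.17),12)
grab("wrist","pics/w2.png")
E
```

```text
shift/50mm [-0.077  0.076 -0.106] yaw 12.06 tilt [-4.1e-03  5.0e-04 -1.0e+00]
turn/8deg about z 0.008
```

View pics/w2.png

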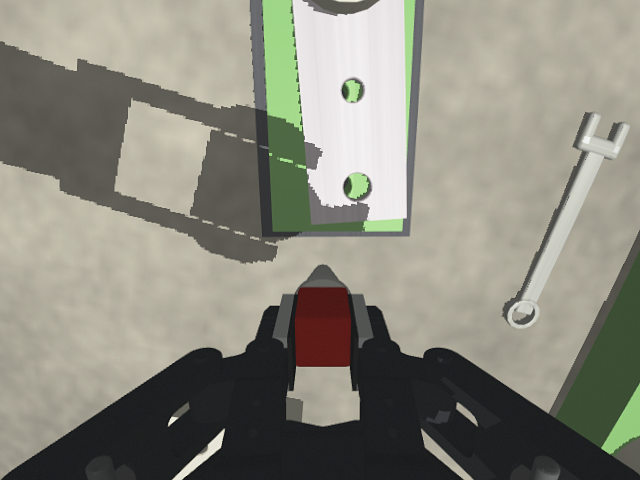

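```bash
python3 - <<'E'
from h import *
c,K,D,T=grab("wrist"); hsv=cv2.cvtColor(c,cv2.COLOR_BGR2HSV)
g=cv2.inRange(hsv,(35,60,40),(90,255,255)); g[245:]=0; g[:,:240]=0; g[:,430:]=0
g=cv2.morphologyEx(g,cv2.MORPH_OPEN,np.ones((3,3)))
q=cv2.convexHull(cv2.findNonZero(g)); a=cv2.approxPolyDP(q,3,True).reshape(-1,2); print("green hull",a.tolist()); print(ray(a,K,D,T,.04)[:,:2].round(4).tolist())
# left edge and bottom edge line samples
L=np.array([[np.nonzero(g[r])[0][0],r] for r in range(20,225,5)]); B=np.array([[x,np.nonzero(g[:,x])[0][-1]] for x in range(280,400,5)])
for n,P in(("left",L),("bot",B)):
    w=ray(P,K,D,T,.04)[:,:2].astype(np.float32); l=cv2.fitLine(w,cv2.DIST_HUBER,0,.01,.01).ravel(); print(n,l,np.degrees(np.arctan2(l[1],l[0])))
for n,(x0,y0,x1,y1),d in(("end",(335,160,380,212),.02),("mid",(335,72,372,108),.015)):
    s=hsv[y0:y1,x0:x1]; m=((s[...,1]>45)|(s[...,2]<80)).astype(np.uint8)*255
    cs=max(cv2.findContours(m,0,1)[0],key=cv2.contourArea); h=cv2.convexHull(cs)+[[x0,y0]]
    w=ray(h,K,D,T,.0505)[:,:2]; (ce,r)=cv2.minEnclosingCircle(w.astype(np.float32)); e=cv2.fitEllipse(h.astype(np.float32))
    print(n,"bbox",cv2.boundingRect(h.astype(np.int32)),"circ",np.round(ce,4),round(2*r,4),"ell",np.round(ray(e[0],K,D,T,.0505)[0],4),e[1])
E
```

```text
green hull [[414, 0], [402, 228], [273, 229], [262, 0]]
[[0.575, 0.1706], [0.6083, 0.0192], [0.5111, -0.0021], [0.4776, 0.1499]]
left [ 0.2154732  -0.97650975  0.49432066  0.07447878] -77.5567
bot [0.9783088  0.20715179 0.55903304 0.0079976 ] 11.955492
end bbox (344, 172, 26, 26) circ [0.5647 0.046 ] 0.019 ell [0.5648 0.0461 0.0505] (24.638580322265625, 26.71641731262207)
mid bbox (342, 78, 21, 23) circ [0.5471 0.1071] 0.0143 ell [0.5471 0.1071 0.0505] (20.377925872802734, 22.382139205932617)
```

```bash
python3 - <<'E'
from h import *
im=imaging.get_image("wrist"); c=im["color"]; H=np.array(im["hand_eye"]); K=np.array([[im["fx"],0,im["cx"]],[0,im["fy"],im["cy"]],[0,0,1.]]); D=np.array(im["D"],float)
for h in(.006,.009): # origin is h below TCP
    P=[[.005,0,h+.038],[0,.005,h+.038],[0,-.005,h+.038],[.011,.011,h-.004],[.011,-.011,h-.004],[.011,.011,h-.034],[.011,-.011,h-.034],[-.011,.011,h-.034],[-.011,-.011,h-.034]]
    print(h,proj(P,K,D,H).round(1).tolist())
cv2.imwrite("pics/pin.png",cv2.resize(c[250:380,260:390],None,fx=4.5,fy=4.5,interpolation=cv2.INTER_NEAREST))
E
```

```text
0.006 [[323.7, 266.0], [332.6, 274.3], [314.7, 274.4], [349.1, 288.0], [299.0, 288.1], [355.0, 323.1], [293.9, 323.2], [353.4, 374.0], [295.5, 374.1]]
0.009 [[323.7, 264.1], [332.5, 272.3], [314.8, 272.3], [348.6, 285.2], [299.4, 285.2], [354.3, 318.9], [294.5, 319.0], [352.7, 369.1], [296.0, 369.1]]
```

View pics/pin.png

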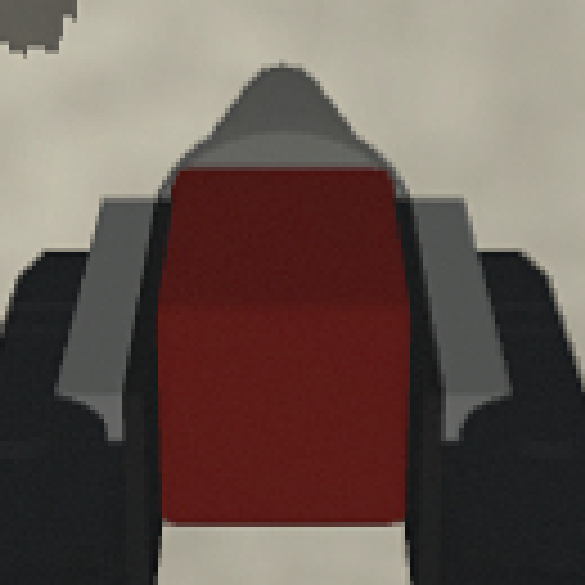

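```bash
python3 - <<'E'
from h import *
go((.5648,.0461,.105),12.2)
E
```

```text
shift/50mm [0.823 0.464 1.217] yaw 11.87 tilt [-2.4e-03 -1.0e-04 -1.0e+00]
turn/8deg about z -0.041
```

play_rows([
  [0, [0.4, 0.23, 0.2], [0, 0, 0]],
  [0, [0.42, 0.23, 0.3], [0, 0, 0]],
  [0, [0, 0, 0.4], [0, 0, 0]],
  [0, [0, 0, 0.3], [0, 0, 0]],
  [0, [0, 0, 0], [0, 0, 0]],
])

```text
t: 6.12
tool_pos: [0.564, 0.0456, 0.105]
tool_rot: [-1.977, -2.437, 0.004]
contact_force: [-0.3, -0.5, -0.4]
opening: 0.021
grip_force: 59.7
```

```bash
python3 - <<'E'
from h import *
go((.5648,.0461,.092),12.2); print(ctrl.get_obs()["tool_pos"])
c,K,D,T=grab("wrist"); print(proj([[.5648,.0461,.0505],[.5471,.1071,.0505]],K,D,T).round(1))
cv2.imwrite("pics/w3.png",cv2.resize(c[60:320,200:460],None,fx=2.3,fy=2.3))
E
```

```text
shift/50mm [0.006 0.019 0.26 ] yaw 11.89 tilt [-0.0043 -0.     -1.    ]
turn/8deg about z -0.039
[0.56398274 0.04560144 0.10499313]
[[325.5 267. ]
 [316.8 156.5]]
```

View pics/w3.png

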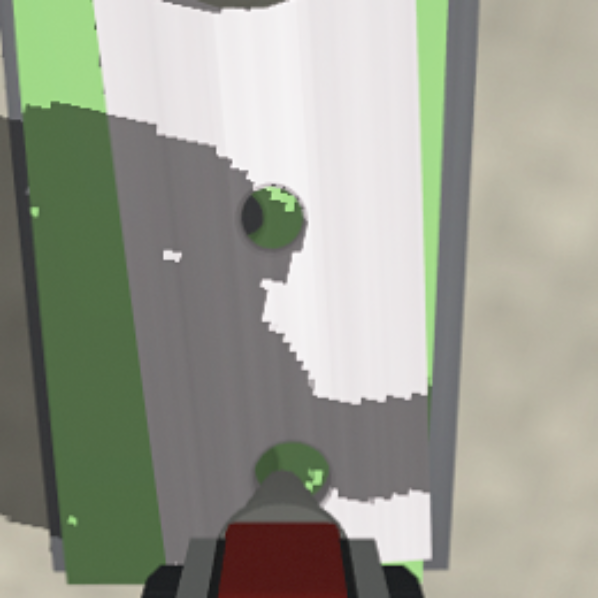

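play_rows([
  [0, [0.03, 0.04, 0.1], [0, 0, 0]],
  [0, [0, 0, 0.1], [0, 0, 0]],
  [0, [0, 0, 0.1], [0, 0, 0]],
  [0, [0, 0, 0], [0, 0, 0]],
])

```text
t: 6.68
tool_pos: [0.5669, 0.0484, 0.0917]
tool_rot: [-1.977, -2.44, 0.001]
contact_force: [0.3, 0.7, -2.2]
opening: 0.0211
grip_force: 59.7
```

play_rows([
  [0, [0, 0, 0.04], [0, 0, 0]],
  [0, [0, -0.06, 0], [0, 0, 0]],
  [0, [0, -0.07, 0], [0, 0, 0]],
  [0, [0, -0.07, 0], [0, 0, 0]],
  [0, [0, 0, 0], [0, 0, 0]],
])

```text
t: 7.3
tool_pos: [0.5578, 0.046, 0.0909]
tool_rot: [1.977, 2.44, 0.001]
contact_force: [1.6, -0.8, -2.3]
opening: 0.0212
grip_force: 59.8
```

play_rows([
  [0, [0, -0.06, 0], [0, 0, 0]],
  [0, [-0.01, -0.06, 0], [0, 0, 0]],
  [0, [0, 0, 0], [0, 0, 0]],
  [0, [0, 0, 0], [0, 0, 0]],
])

```text
t: 7.8
tool_pos: [0.5517, 0.0445, 0.0904]
tool_rot: [1.978, 2.441, -0.0]
contact_force: [2.5, -0.3, -0.3]
opening: 0.0211
grip_force: 60.0
```

```bash
cat > look.py <<'E'
import sys
from h import *
c,K,D,T=grab("wrist"); hsv=cv2.cvtColor(c,cv2.COLOR_BGR2HSV)
cv2.imwrite("pics/"+sys.argv[1],cv2.resize(c[60:320,200:460],None,fx=2.3,fy=2.3))
print(ctrl.get_obs()["tool_pos"].round(4),proj([[.5529,.0448,.040],[.5391,.1083,.0505]],K,D,T).round(1))
E
python3 look.py w4.png
```

```text
[0.5517 0.0445 0.0904] [[325.8 269.9]
 [325.5 155.6]]
```

View pics/w4.png

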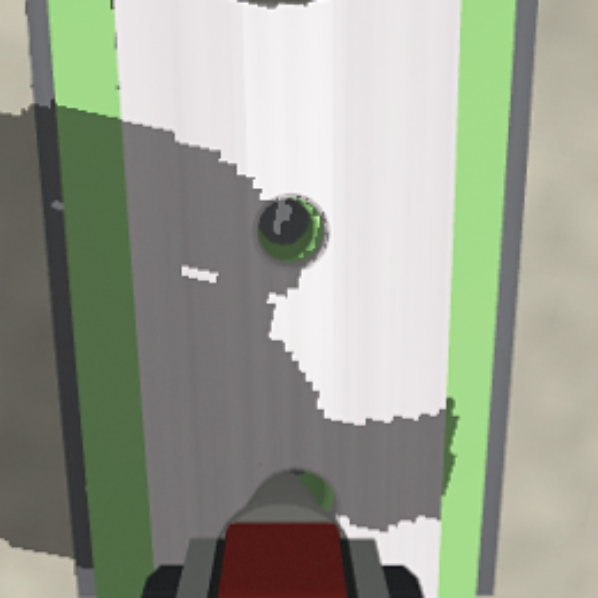

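play_rows([
  [0, [0, 0, 0.06], [0, 0, 0]],
  [0, [0, 0, 0.06], [0, 0, 0]],
  [0, [0, 0, 0.06], [0, 0, 0]],
  [0, [0, 0, 0], [0, 0, 0]],
])

```text
t: 8.35
tool_pos: [0.552, 0.0439, 0.0812]
tool_rot: [1.977, 2.44, -0.001]
contact_force: [3.3, -4.4, -0.0]
opening: 0.021
grip_force: 60.1
```

play_rows([
  [0, [-0.01, 0, 0.06], [0, 0, 0]],
  [0, [0, 0, 0.06], [0, 0, 0]],
  [0, [0, 0, 0.06], [0, 0, 0]],
  [0, [0, 0, 0], [0, 0, 0]],
])

```text
t: 8.85
tool_pos: [0.5522, 0.043, 0.0721]
tool_rot: [1.976, 2.439, -0.002]
contact_force: [5.0, -6.0, -0.5]
opening: 0.0208
grip_force: 60.2
```

play_rows([
  [0, [-0.02, 0.015, 0.03], [0, 0, 0]],
  [0, [0, 0, 0.05], [0, 0, 0]],
  [0, [0, 0, 0.05], [0, 0, 0]],
  [0, [0, 0, 0], [0, 0, 0]],
])

```text
t: 9.35
tool_pos: [0.5524, 0.0429, 0.065]
tool_rot: [-1.978, -2.441, 0.002]
contact_force: [3.1, -4.0, -1.9]
opening: 0.0211
grip_force: 60.0
```

play_rows([
  [0, [-0.02, 0.02, 0.04], [0, 0, 0]],
  [0, [0, 0, 0.05], [0, 0, 0]],
  [0, [0, 0, 0.02], [0, 0, 0]],
  [0, [0, 0, 0], [0, 0, 0]],
])

```text
t: 9.85
tool_pos: [0.553, 0.0428, 0.0594]
tool_rot: [-1.976, -2.439, 0.002]
contact_force: [-0.6, -1.7, -2.6]
opening: 0.0212
grip_force: 59.6
```

play_rows([
  [0, [0, 0, 0.03], [0, 0, 0]],
  [0, [0, 0, 0.03], [0, 0, 0]],
  [0, [0, 0, 0], [0, 0, 0]],
])

```text
t: 10.22
tool_pos: [0.5535, 0.0428, 0.0592]
tool_rot: [-1.976, -2.44, 0.002]
contact_force: [-8.9, -0.9, 11.4]
opening: 0.0216
grip_force: 61.5
```

play_rows([
  [0, [0, 0, -0.03], [0, 0, 0]],
  [0.6, [0, 0, 0], [0, 0, 0]],
  [0.6, [0, 0, 0], [0, 0, 0]],
  [0.6, [0, 0, 0], [0, 0, 0]],
  [0.6, [0, 0, -0.4], [0, 0, 0]],
  [0.6, [0, 0, -0.8], [0, 0, 0]],
  [0.6, [0, 0, -0.8], [0, 0, 0]],
  [0.6, [0, 0, 0], [0, 0, 0]],
])

```text
t: 11.22
tool_pos: [0.5573, 0.0423, 0.1653]
tool_rot: [1.972, 2.434, 0.01]
contact_force: [1.4, 0.2, 0.6]
opening: 0.0516
grip_force: 0.0
```

```bash
python3 look.py w5.png; python3 -c "
from h import *
c,K,D,T=grab('wrist'); hsv=cv2.cvtColor(c,cv2.COLOR_BGR2HSV)
m=cv2.inRange(hsv,(0,130,40),(8,255,255)); p=cv2.findNonZero(m); print('red bbox',cv2.boundingRect(p)); print('expected head top',proj([[.553,.043,.0845],[.553,.043,.0505]],K,D,T))
go((.475,-.2848,.17),0)"
```

```text
[0.5558 0.0424 0.1625] [[316.6 229.3]
 [315.5 142.7]]
red bbox (302, 226, 33, 41)
expected head top [[318.76842123 252.3057831 ]
 [318.91146073 237.1449862 ]]
shift/50mm [-6.073 -2.913 -0.196] yaw 11.97 tilt [ 2.4e-03 -1.0e-04 -1.0e+00]
turn/8deg about z 1.496
```

View pics/w5.png

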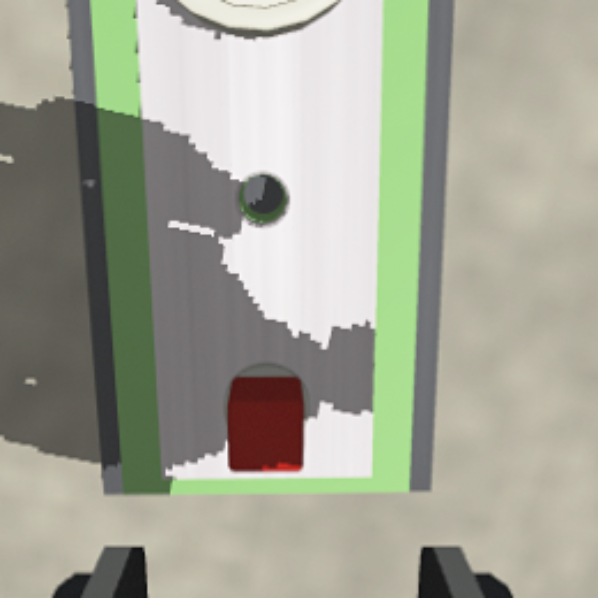

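```bash
python3 - <<'E'
from h import *
c,K,D,T=grab("wrist"); print("mid hole seen",ray([314.8,146.5],K,D,T,.0505))
go((.4755,-.2852,.16))
E
```

```text
mid hole seen [[0.53543743 0.10611602 0.0505    ]]
shift/50mm [-6.088 -2.889 -0.023] yaw 11.96 tilt [-2.e-04  1.e-04 -1.e+00]
```

play_rows([
  [0.55, [-0.4, -0.2, 0], [0, 0, 0]],
  [0.55, [-0.8, -0.4, 0], [0, 0, 0]],
  [0.55, [-0.8, -0.4, 0], [0, 0, 0]],
  [0.55, [-0.8, -0.4, 0], [0, 0, 0]],
  [0.55, [-0.8, -0.4, 0], [0, 0, 0]],
  [0.55, [-0.8, -0.4, 0], [0, 0, 0]],
  [0.55, [-0.8, -0.4, 0], [0, 0, 0]],
  [0.55, [-0.4, -0.2, 0], [0, 0, 0]],
])

```text
t: 12.38
tool_pos: [0.4735, -0.2618, 0.1571]
tool_rot: [-1.979, -2.436, 0.0]
contact_force: [0.5, -0.6, 0.8]
opening: 0.047
grip_force: 0.0
```

```bash
python3 - <<'E'
from h import *
go((.4755,-.2852,.058))
E
```

```text
shift/50mm [-0.47  -0.052  1.981] yaw 11.84 tilt [-0.0026  0.0017 -1.    ]
```

play_rows([
  [0.55, [-0.47, -0.05, 0.2], [0, 0, 0]],
  [0.55, [0, 0, 0.3], [0, 0, 0]],
  [0.55, [0, 0, 0], [0, 0, 0]],
  [0.55, [0, 0, 0], [0, 0, 0]],
])

```text
t: 12.88
tool_pos: [0.4774, -0.283, 0.1333]
tool_rot: [-1.976, -2.441, -0.0]
contact_force: [-0.1, -0.0, -1.0]
opening: 0.047
grip_force: 0.0
```

```bash
python3 - <<'E'
from h import *
go((.4755,-.2852,.058))
c,K,D,T=grab("wrist"); print(proj([[.4755,-.2852,.084]],K,D,T))
hsv=cv2.cvtColor(c,cv2.COLOR_BGR2HSV)
u,v=proj([[.4755,-.2852,.084]],K,D,T)[0].astype(int)
cv2.imwrite("pics/w6.png",cv2.resize(c[max(0,v-90):v+60,u-90:u+90],None,fx=3,fy=3,interpolation=cv2.INTER_NEAREST)); print(u,v)
E
```

```text
shift/50mm [-0.038 -0.045  1.505] yaw 12.02 tilt [-9.e-04  9.e-04 -1.e+00]
[[319.73869208 273.8027645 ]]
319 273
```

View pics/w6.png

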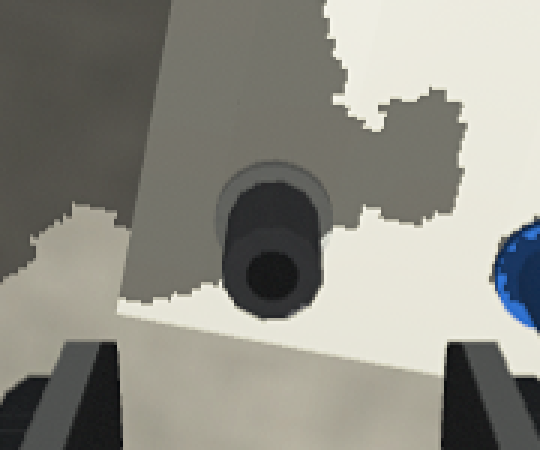

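play_rows([
  [0.55, [-0.04, -0.045, 0.4], [0, 0, 0]],
  [0.55, [0, 0, 0.4], [0, 0, 0]],
  [0.55, [0, 0, 0.4], [0, 0, 0]],
  [0.55, [0, 0, 0.28], [0, 0, 0]],
  [0.55, [0, 0, 0], [0, 0, 0]],
], force=50)

```text
t: 13.55
tool_pos: [0.4746, -0.2856, 0.0577]
tool_rot: [-1.975, -2.438, 0.0]
contact_force: [0.2, -0.1, 0.1]
opening: 0.0472
grip_force: 0.0
```

play_rows([
  [0, [0, 0, 0], [0, 0, 0]],
  [0, [0, 0, 0], [0, 0, 0]],
  [0, [0, 0, 0], [0, 0, 0]],
  [0, [0, 0, 0], [0, 0, 0]],
])

```text
t: 14.05
tool_pos: [0.4764, -0.287, 0.061]
tool_rot: [1.976, 2.439, -0.0]
contact_force: [0.1, -0.3, 4.0]
opening: 0.0182
grip_force: 49.0
```

play_rows([
  [0, [0, 0, -0.3], [0, 0, 0]],
  [0, [0, 0, -0.6], [0, 0, 0]],
  [0, [0, 0, -0.7], [0, 0, 0]],
  [0, [0, 0, -0.5], [0, 0, 0]],
  [0, [0, 0, 0], [0, 0, 0]],
])

```text
t: 14.68
tool_pos: [0.4769, -0.2873, 0.1679]
tool_rot: [1.974, 2.437, 0.0]
contact_force: [0.2, 0.1, -1.1]
opening: 0.0181
grip_force: 48.9
```

```bash
python3 - <<'E'
from h import *
go((.550,.055,.165),12.2)
E
```

```text
shift/50mm [6.395 2.849 0.041] yaw 11.97 tilt [ 0.0042 -0.0033 -1.    ]
turn/8deg about z -0.029
```

play_rows([
  [0, [0.5, 0.22, 0], [0, 0, 0]],
  [0, [0.9, 0.4, 0], [0, 0, 0]],
  [0, [0.9, 0.4, 0], [0, 0, 0]],
  [0, [0.9, 0.4, 0], [0, 0, 0]],
  [0, [0.9, 0.4, 0], [0, 0, 0]],
  [0, [0.9, 0.4, 0], [0, 0, 0]],
  [0, [0.9, 0.4, 0], [0, 0, 0]],
  [0, [0.5, 0.22, 0], [0, 0, 0]],
])

```text
t: 15.68
tool_pos: [0.5472, 0.0583, 0.1629]
tool_rot: [-1.974, -2.441, 0.003]
contact_force: [0.5, -0.4, -1.7]
opening: 0.0179
grip_force: 49.0
```

play_rows([
  [0, [0, 0, 0], [0, 0, 0]],
  [0, [0, 0, 0], [0, 0, 0]],
  [0, [0, 0, 0], [0, 0, 0]],
])

```text
t: 16.05
tool_pos: [0.5479, 0.0551, 0.1643]
tool_rot: [-1.979, -2.439, 0.001]
contact_force: [0.2, 0.0, -1.0]
opening: 0.0182
grip_force: 49.0
```

```bash
cat > mid.py <<'E'
from h import *
go((.5393,.1063,.100),12.2); o=ctrl.get_obs(); print(o["tool_pos"].round(4))
c,K,D,T=grab("wrist"); hsv=cv2.cvtColor(c,cv2.COLOR_BGR2HSV)
u,v=proj([[.5393,.1063,.0505]],K,D,T)[0].astype(int); print("pred",u,v)
for vt in(60,80,100):
    x0,y0=u-25,v-28; s=hsv[y0:v+28,x0:u+25]; m=((s[...,1]>45)|(s[...,2]<vt)).astype(np.uint8)*255
    n,l,st,ce=cv2.connectedComponentsWithStats(m)
    for i in range(1,n):
        if st[i,4]<60: continue
        ys,xs=np.nonzero(l==i); h=cv2.convexHull(np.c_[xs+x0,ys+y0].astype(np.int32)); e=cv2.fitEllipse(h.astype(np.float32)) if len(h)>5 else None
        w=ray(h,K,D,T,.0505)[:,:2]; ce2,r=cv2.minEnclosingCircle(w.astype(np.float32))
        print(vt,cv2.boundingRect(h),np.round(ce2,4),"dia",round(2*r,4),e and np.round(ray(e[0],K,D,T,.0505)[0],4))
# bolt in hand: dark silhouette below/between pads
g=cv2.cvtColor(c,cv2.COLOR_BGR2GRAY)
W=np.eye(4); W[:3,:3]=R.from_rotvec(o["tool_rot"]).as_matrix(); W[:3,3]=o["tool_pos"]
H=np.linalg.inv(W)@T; h=.011
P=[[.0055,0,h+.032-.005],[.013,0,h],[.01,0,h-.034],[-.01,0,h-.034]]; print("bolt tip/washer/headfront/headback pred",proj(P,K,D,H).round(1).tolist())
print("col 323 profile",[(r,int(g[r,323])) for r in range(240,390,3)])
E
python3 mid.py
```

```text
shift/50mm [1.038 0.043 1.286] yaw 11.88 tilt [-8.e-04 -2.e-04 -1.e+00]
turn/8deg about z -0.04
[0.5479 0.0551 0.1643]
pred 326 167
60 (315, 158, 21, 20) [0.5384 0.106 ] dia 0.0144 [0.5384 0.106  0.0505]
80 (315, 158, 21, 20) [0.5384 0.106 ] dia 0.0144 [0.5384 0.106  0.0505]
100 (315, 158, 21, 21) [0.5384 0.1056] dia 0.0145 [0.5385 0.1058 0.0505]
bolt tip/washer/headfront/headback pred [[323.7, 269.2], [324.0, 275.9], [324.4, 318.7], [324.4, 363.8]]
col 323 profile [(240, 100), (243, 89), (246, 41), (249, 41), (252, 42), (255, 41), (258, 50), (261, 92), (264, 91), (267, 71), (270, 47), (273, 70), (276, 91), (279, 102), (282, 105), (285, 44), (288, 47), (291, 47), (294, 46), (297, 48), (300, 47), (303, 44), (306, 47), (309, 47), (312, 46), (315, 48), (318, 54), (321, 54), (324, 53), (327, 39), (330, 26), (333, 26), (336, 25), (339, 23), (342, 27), (345, 26), (348, 26), (351, 51), (354, 54), (357, 52), (360, 178), (363, 179), (366, 181), (369, 180), (372, 176), (375, 174), (378, 175), (381, 174), (384, 173), (387, 174)]
```

play_rows([
  [0, [0.5, 0.01, 0.2], [0, 0, 0]],
  [0, [0.52, 0.02, 0.4], [0, 0, -0.04]],
  [0, [0, 0, 0.4], [0, 0, 0]],
  [0, [0, 0, 0.25], [0, 0, 0]],
  [0, [0, 0, 0], [0, 0, 0]],
  [0, [0, 0, 0], [0, 0, 0]],
])

```text
t: 16.85
tool_pos: [0.5399, 0.1057, 0.103]
tool_rot: [1.972, 2.445, 0.001]
contact_force: [0.5, 0.3, -1.1]
opening: 0.0183
grip_force: 49.0
```

```bash
python3 - <<'E'
from h import *
go((.5390,.1053,.097),12.2); o=ctrl.get_obs(); print(o["tool_pos"].round(4))
c,K,D,T=grab("wrist"); g=cv2.cvtColor(c,cv2.COLOR_BGR2GRAY)
print("hole pred",proj([[.5388,.1061,.0505]],K,D,T).round(1))
for r in range(228,292,4): print(r," ".join(f"{int(a):3d}" for a in g[r,280:370:3]))
E
```

```text
shift/50mm [-0.004 -0.019  0.12 ] yaw 12.23 tilt [ 0.0011 -0.     -1.    ]
turn/8deg about z 0.004
[0.5399 0.1057 0.103 ]
hole pred [[321.9 267.7]]
228 115 118 119 120 120 119 119 117 118 117 115 114 117 117 113 115 117 118 122 237 232 230 231 230 231 232 234 234 232 231
232 115 118 119 120 120 119 121 117 118 117 113 114 116 117 113 115 117 119 116 122 216 235 233 230 230 233 234 237 233 231
236 115 118 118 121 120 118 121 116 118 116 115 115 117 117 114 115 116 118 117 118 116 118 117 240 235 110 221 120 118 113
240 115 119 117 119 119 119 120 117 118 116 114 113 117 117 113 115 115 119 115 120 117 118 118 118 119 119 121 121 119 118
244 115 118 117 119 119 120 119 116 118 116 115 114 116 116 114 115 115 120 116 117 119 117 119 117 119 118 122 121 120 119
248 115 117 117 119 119 119 120 117 117 116 114 114 115 116 113 114 116 119 115 118 117 118 118 116 117 119 121 120 119 117
252 115 116 118 119 118 119 120 117 117 117 114 114 116 115 112 115 115 118 115 117 116 118 117 117 119 119 121 120 119 118
256 115 115 117 119 119 119 119 117 118 116 114 112 102  89  89  94 111 118 115 117 
[... 331 characters left out ...]
  90  80  74  44  45  45  70  92 100 118 116 117 117 116 118 119 119 120 117 118
272 116 115 117 119 119 119 119 118 116 114  90  88  43  44  49  45  45  61 108 116 186 183 118 116 118 119 120 120 117 118
276 117 113 117 119 117 119 119 118 116 116  92  85  86  90  91  91  88  86  83 234 232 179 184 114 118 118 117 191 106 111
280 117 112 117 117 118 118 118 118  87  89 105 103 102 104 103 103 103 102 104  93  84 236 230 177 237 233 235 232 230 230
284 116 114 117 116 117 118 120  82 105 103 104 104  85  77  64  65  78 106 104 104 103  85 222 228 229 233 232 232 230 229
288 117 112 117 117 118 118  83 103 102 104  63  45  47  47  46  47  44  44  43  93 104 105  92 232 229 231 232 232 229 229
```

play_rows([
  [0, [0, -0.015, 0.1], [0, 0, 0]],
  [0, [0, 0, 0.08], [0, 0, 0]],
  [0, [0, 0, 0.08], [0, 0, 0]],
  [0, [0, 0, 0.08], [0, 0, 0]],
  [0, [0, 0, 0], [0, 0, 0]],
])

```text
t: 17.52
tool_pos: [0.5382, 0.106, 0.0848]
tool_rot: [-1.971, -2.446, 0.001]
contact_force: [0.3, -0.5, -1.2]
opening: 0.0183
grip_force: 48.9
```

play_rows([
  [0, [0, 0, 0.06], [0, 0, 0]],
  [0, [0, 0, 0.06], [0, 0, 0]],
  [0, [0, 0, 0.06], [0, 0, 0]],
  [0, [0, 0, 0], [0, 0, 0]],
])

```text
t: 18.02
tool_pos: [0.5384, 0.1059, 0.076]
tool_rot: [1.971, 2.446, -0.001]
contact_force: [1.0, -2.5, -1.2]
opening: 0.0182
grip_force: 48.9
```

Entered the block hole with little side force; easing −y slightly and going on.

play_rows([
  [0, [-0.02, 0, 0.06], [0, 0, 0]],
  [0, [0, 0, 0.06], [0, 0, 0]],
  [0, [0, 0, 0.06], [0, 0, 0]],
  [0, [0, 0, 0.05], [0, 0, 0]],
  [0, [0, 0, 0], [0, 0, 0]],
])

```text
t: 18.65
tool_pos: [0.5384, 0.1052, 0.0645]
tool_rot: [-1.971, -2.446, 0.001]
contact_force: [-0.2, 0.3, -1.3]
opening: 0.0185
grip_force: 48.9
```

play_rows([
  [0, [0, 0, 0.05], [0, 0, 0]],
  [0, [0, 0, 0.05], [0, 0, 0]],
  [0, [0, 0, 0.03], [0, 0, 0]],
  [0, [0, 0, 0], [0, 0, 0]],
])

```text
t: 19.15
tool_pos: [0.5399, 0.1053, 0.0614]
tool_rot: [1.97, 2.446, 0.002]
contact_force: [-5.1, 0.3, 13.0]
opening: 0.0182
grip_force: 50.4
```

play_rows([
  [0, [0, 0, -0.05], [0, 0, 0]],
  [0.6, [0, 0, 0], [0, 0, 0]],
  [0.6, [0, 0, 0], [0, 0, 0]],
  [0.6, [0, 0, 0], [0, 0, 0]],
  [0.6, [0, 0, -0.4], [0, 0, 0]],
  [0.6, [0, 0, -0.8], [0, 0, 0]],
  [0.6, [0, 0, -0.8], [0, 0, 0]],
  [0.6, [0, 0, 0], [0, 0, 0]],
])

```text
t: 20.15
tool_pos: [0.5419, 0.1054, 0.1672]
tool_rot: [1.966, 2.44, 0.011]
contact_force: [1.1, -0.8, 0.5]
opening: 0.0517
grip_force: 0.0
```

play_rows([
  [0.6, [-0.7, 0, 0], [0, 0, 0]],
  [0.6, [-0.7, 0, 0], [0, 0, 0]],
  [0.6, [0, 0, 0], [0, 0, 0]],
  [0.6, [0, 0, 0], [0, 0, 0]],
])

```text
t: 20.65
tool_pos: [0.5532, 0.037, 0.1606]
tool_rot: [-1.971, -2.445, 0.0]
contact_force: [0.5, -0.1, -0.2]
opening: 0.0511
grip_force: 0.0
```

```bash
python3 - <<'E'
from h import *
print(ctrl.get_obs()["tool_pos"].round(4))
c,K,D,T=grab("wrist"); hsv=cv2.cvtColor(c,cv2.COLOR_BGR2HSV); g=hsv[...,2]
m=cv2.inRange(hsv,(0,130,40),(8,255,255)); print("red bbox",cv2.boundingRect(cv2.findNonZero(m)))
mid=np.array([.5387,.106]); pin=np.array([.553,.0428])
for n,p,r in(("pin",pin,.011),("bolt",mid,.010)):
    for z in(.0845,.0905): print(n,"home" if z<.09 else "6mm high",proj([[*p,z]],K,D,T).round(1).tolist(),"foot",proj([[*p,z-.034]],K,D,T).round(1).tolist())
u,v=proj([[*mid,.07]],K,D,T)[0].astype(int); d=((g[v-40:v+40,u-40:u+40]<75)*255).astype(np.uint8)
n,l,s,ce=cv2.connectedComponentsWithStats(d)
for i in range(1,n):
    if s[i,4]>60: print("dark",s[i]+[u-40,v-40,0,0,0])
E
```

```text
[0.5532 0.037  0.1606]
red bbox (308, 221, 34, 41)
pin home [[325.1, 246.8]] foot [[324.8, 232.2]]
pin 6mm high [[325.2, 249.8]] foot [[324.8, 234.5]]
bolt home [[324.3, 141.9]] foot [[324.0, 140.2]]
bolt 6mm high [[324.4, 142.3]] foot [[324.1, 140.5]]
dark [308 133  26  24 387]
```

```bash
python3 - <<'E'
from h import *
c,K,D,T=grab("wrist"); g=cv2.cvtColor(c,cv2.COLOR_BGR2GRAY)
for r in range(115,172,4): print(r," ".join(f"{int(a):3d}" for a in g[r,295:356:3]))
E
```

```text
115 231 233 232 233 232 235 241 239 240 242 239 240 242 243 241 237 232 233 231 234 235
119 230 233 232 233 231 235 245 241 104 183 239 241 242 243 242 238 232 233 231 234 235
123 231 232 231 234 234 167 112 105 104 106 237 232 230 213 242 237 232 233 232 234 236
127 104 233 232 244 116 105 107  96 110 112 112 109 105 218 231 238 232 233 232 234 236
131 115 243 234 106 106  91 112 113 110 109 113 112 112 109 156 231 232 233 232 234 236
135 115 116 117 117 108 109 111 113  65  66  67  66 116 112 109 239 233 234 232 234 236
139 116 117 117 113  84 109 109  75  66  66  67  67  70 114 114 151 231 233 231 234 236
143 114 116 117 119 107  52  50  66  66  66  66  68  67 113 113 126 232 233 232 234 236
147 115 116 117 119 105  56  55  54  67  69  67  67 118 110 111 238 233 233 232 233 236
151 114 115 117 118 117 107  56  54  56  53 116 113 113 114 121 237 232 234 232 234 237
155 115 116 116 119 116 116 103  55  54  53 110 112 105 170 243 237 232 234 232 234 237
159 114 115 117 117 118 113 167 241 236 236 235 234 243 243 241 237 233 234 231 234 237
163 235 239 145 151 112 111 249 240 240 242 239 240 242 242 241 237 233 234 232 234 237
167 115 115 111 105 235 237 241 240 239 241 239 239 242 242 241 238 233 234 232 234 236
171 115 114 116 124 235 236 241 240 239 241 238 239 241 242 241 238 233 234 232 234 236
```

```bash
python3 m.py | grep -v sides | tail -9
```

```text
fixture
[[208.10000610351562, 270.70001220703125], [338.8999938964844, 245.5], [348.29998779296875, 294.29998779296875], [217.5, 319.3999938964844]]
kit
[[441.0, 266.0], [504.0, 266.0], [504.0, 329.0], [441.0, 329.0]]
yel [451 275  13  12 112] [456.8 280.2] [ 0.5365 -0.2137  0.078 ]
blue [483 276  13  11 104] [488.8 281.1] [ 0.5362 -0.2763  0.078 ]
dark [485 280   5   7  16] [486.8 283.2] [ 0.5314 -0.2703  0.084 ]
dark [453 309   8   8  44] [456.8 312.5] [ 0.4741 -0.2111  0.084 ]
dark [485 310   8   8  48] [488.7 313.3] [ 0.4738 -0.2725  0.084 ]
```

```bash
python3 -c "
from station import ctrl
print(ctrl.finish_job())"
```

```text
the job is handed in; nothing more can be done
None
```

The job is handed in at about 21 s: by touch and camera checks, the drift pin went fully home first and was left in, then the bolt went fully home in the middle hole with about 13 N of push, and both gauges stayed in place; I viewed 11 pictures, one over the limit of 10.

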